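Unlock the stacking fixture and add a layer

TASK

Draw the locking pin of the stacking fixture fully back out of the keeper by its handle and tip the handle over into the side notch so that the pin stays parked. Then lay the fibre sheet squarely on the stack and set the loose steel plate squarely on top of the sheet, between the locating posts, putting both down gently, not dropping them. Leave the pin parked and everything else where it stands.

Things in the scene. Friction and masses are not known exactly. Their poses are not given: they have to be found in the camera images.
- fixture: Fixed stacking fixture: dark steel base (x -185 to 65, y -100 to 100, 12 mm thick), its origin at bench level under the centre of its stack, z up. The stack (plate, sheet, plate: 50 mm in x, 130 mm in y, the sheet 56 x 136) is 45 mm high. Round locating posts 12 mm thick, 78 mm high, stand at x 0, y +80 and -80. Axes and mm figures below are in this frame.
- stack_top (a point): Centre of the top face of the fixture's stack, where the underside of the sheet goes; axes as the fixture.
- keeper (a point): Mouth of the bore of the grey keeper block (x 35 to 51, y 26 to 66, 72 mm high), on the face towards the stack, on the pin's axis: y 46, 56 mm above the bench.
- guide (a point): Mouth of the bore of the grey guide block (x -162 to -35, y 26 to 66, 72 mm high), on the face towards the stack, on the pin's axis. Slot for the handle in the block's top: x -150 to -47, y 36 to 50. The pin crosses from here, 3 mm over the stack, to the keeper.
- notch (a point): Middle of the side notch, at the guide block's outer (+y) face, at pin-axis height. The notch is the slot's end away from the stack, x -150 to -130, where the +y wall is cut down to 54 mm above the bench.
- pin: Loose round steel locking pin, 16 mm thick, 132 mm long, in the guide block. Origin on its axis under the handle; x towards its nose (102 mm ahead), tail 30 mm behind. Drawn to the fixture's -x, its handle stops at the slot's end with the origin at x about -143; tipped to +y there, the handle falls into the notch and lies nearly level.
- handle_end (a point): Free end of the pin's handle, 58 mm off the axis: a 10 mm rod with an 18 mm sleeve from 24 to 58 mm. At the start it stands up through the slot, leaning about 11 deg to the fixture's -y side.
- nose (a point): Front end of the pin, on its axis.
- sheet: Loose brown fibre sheet 136 x 56 x 5 mm, lying on an aluminium rest. Origin: centre of its underside; x along its length. On the stack its length runs along the fixture's y.
- plate: Loose plain steel plate 130 x 50 x 14 mm, lying on the other aluminium rest. Origin: centre of its underside; x along its length. Goes on the sheet, length along the fixture's y.
- rest_a: Fixed aluminium rest under the sheet, 100 x 30 x 25 mm high. Origin: centre of its underside.
- rest_b: Fixed aluminium rest under the plate, 100 x 30 x 25 mm high. Origin: centre of its underside.
- oiler: Bystander: slim oil bottle, 40 mm across, 95 mm high, standing on the fixture's base at the -y side of the guide block. Origin: centre of its underside.
- tin: Bystander: grey tin, 56 mm across, 85 mm high, beyond the end of the sheet's rest. Origin: centre of its underside.
- bush: Bystander: brass bush, 60 mm across and 60 mm high, beyond the end of the plate's rest. Origin: centre of its underside.
- disc: Bystander: steel brake disc, 124 mm across, 14 mm thick, lying flat. Origin: centre of its underside.
- spanner: Bystander: open spanner 170 mm long, lying flat. Origin: under its middle.
- housing: Bystander: grey cast brake housing, 150 mm across and 70 mm high, at the left. Origin: centre of its underside.
- carton: Bystander: cardboard carton 110 x 80 x 60 mm high, at the right. Origin: centre of its underside.

How it is judged:
By the outcome, as a careful person would: the job done as asked, in the order asked, and still so for the second after the job is handed in, with the robot touching nothing.
It also fails if it takes over 67 s, if anything falls off the work surface, if the arm or the gripper's body presses on something with over 40 N, if the wrist force passes 120 N, or if a joint passes its speed limit or range.

ROBOT

A 7-joint arm with a two-finger parallel gripper is mounted at the origin on the work surface. World frame = base frame: x ahead of the robot, y to its left, z up, the work surface at z = 0. Lengths are in m, angles in degrees, forces in N, time in s.
With the tool pointing down it reaches from about 0.35 to 0.9 m from the base axis. Payload 19.9 kg.
Tool frame: the origin (TCP) lies midway between the tips of the shut fingers; the grasp point (between the pads) lies 19 mm behind it (r.grip_point_offset is the distance from the TCP to the grasp point, in m); z points along the fingers, x is the direction in which the jaws open and shut, and the axes are right-handed (so a half turn about z gives the same grasp; the last joint's range is limited). The gripper opens to 85 mm and grips with 20 to 120 N. Pads are 22 mm wide; open, the fingers measure 114 mm over their backs; the gripper's body (76 mm by 85 mm) begins 54 mm behind the grasp point. The pads swing forward as they close: fully open they stand 13 mm farther back than shut.
Start: joints at [-69.528, 23.915, -0.59, 92.452, 0.269, 63.638, -3.037], TCP at [0.243, 0.576, 0.231] pointing down, gripper open.
Joint ranges: [-161.28, 161.28], [-22.2, 115.67], [-73.04, 71.86], [3.21, 147.25], [-68.34, 248.33], [10.77, 114.83], [-161.83, 161.83]. Speed limits (degrees/s): [108.29, 108.29, 136.94, 136.94, 172.46, 172.46, 172.46].

INTERFACE

Orientations are given as [roll, pitch, yaw] about the fixed x, y, z axes, in that order (R = Rz(yaw) Ry(pitch) Rx(roll)).
In Python, from station import r gives the robot as it stands. Calls block until the motion is done:
- r.move_ptp(position, orientation): joint-space move of the TCP to a pose.
- r.line_to(position, speed=0.15, orientation=None): straight line of the TCP; orientation=None keeps the orientation; speed is the mean speed in m/s.
- r.move_j(angles): joint-space move.
- r.open() and r.close(): open the fingers fully, or close them until they stop; the grip force is fixed at half the most.
- r.pause(seconds).
- r.ik(position, orientation): joint angles nearest the present ones, or None.
- r.get_state(): the state.
- r.camera(name): name is "scene" or "top" or "wrist"; returns a dict with "frame" (384x512x3 uint8, red, green, blue), "range_z" (384x512 float32, m along the optical axis (not along the pixel's ray), 0 where there is no reading), "vfov" (degrees; the focal length in pixels is half the picture's height over the tangent of half this angle, whatever the lens; pixels are square), "cx", "cy" (the principal point, pixels), "camera_from_world" (4x4, takes a point from world to camera coordinates); the wrist camera has in their place "T_tool_cam" (4x4, takes a point from camera to tool coordinates, whose origin is the TCP and whose axes are the tool frame's). Camera axes: x right, y up, looking along -z (the intrinsics and any distortion apply to the point x, -y, -z); pixel columns grow to the right and rows downward; lengths in m; the calibration is good to about 2 mm. A picture is of the moment at which its call begins: read the wrist's pose just before it.
A pose or a line that the arm cannot do raises r.MotionError and nothing moves.
- r.hand_in(): hands the job in, once; it reports no verdict.
The state is a dict: "time_s": time; "q": joint angles; "qd": joint speeds; "joint_torque": joint torques, N m; "tcp_pos": TCP position; "tool_rot": TCP orientation; "wrist_force": force on the tool from outside, world axes, zero at the start; "moment": the same for the moment, N m; "width": opening from 0.0 (shut) to 1.0 (fully open).
Only numpy, scipy, OpenCV 4.12 (cv2) and the standard library are available. Lean on these libraries where they do the work, as an engineer would, in place of code of your own. Each camera call takes 0.05 s, during which the arm holds its last target.

## Working session

There is one attempt and no reset: what is moved stays moved. The work goes in short steps, each a Python script; the robot and the scene stay as the last script left them, time stands still between calls to the robot, and variables do not carry over. Pictures are saved under pics/ and viewed, and the job is handed in when it is done.

```bash
ls; mkdir -p pics; python3 - <<'E'
from station import r
import cv2,numpy as np
for n in ["scene","top","wrist"]:
    c=r.camera(n); cv2.imwrite(f"pics/{n}0.png",c["frame"][:,:,::-1]); np.savez(f"{n}0.npz",**{k:v for k,v in c.items()})
    print(n,{k:(np.round(v,4).tolist() if not k in("frame","range_z") else (v.min(),v.max())) for k,v in c.items()})
s=r.get_state();print(s); print(r.grip_point_offset)
E
```

```text
pics
scene {'frame': (np.uint8(0), np.uint8(255)), 'range_z': (np.float32(0.0), np.float32(3.7486804)), 'vfov': 50.0958, 'cx': 255.3865, 'cy': 192.04, 'camera_from_world': [[-0.3733, 0.9277, 0.0104, 0.2016], [-0.651, -0.2699, 0.7095, 0.2817], [0.6609, 0.2581, 0.7047, -1.808], [0.0, 0.0, 0.0, 1.0]]}
top {'frame': (np.uint8(28), np.uint8(247)), 'range_z': (np.float32(0.0), np.float32(2.8840213)), 'vfov': 43.8961, 'cx': 250.8875, 'cy': 192.3483, 'camera_from_world': [[-0.0102, -0.9998, 0.0144, -0.0126], [0.9857, -0.0076, 0.1686, -0.5543], [-0.1684, 0.0159, 0.9856, -1.7983], [0.0, 0.0, 0.0, 1.0]]}
wrist {'frame': (np.uint8(33), np.uint8(255)), 'range_z': (np.float32(0.0), np.float32(1.3384039)), 'vfov': 68.741, 'cx': 256.6909, 'cy': 189.0436, 'T_tool_cam': [[1.0, 0.0008, -0.0004, 0.0], [0.0007, -0.9619, -0.2734, -0.0695], [-0.0006, 0.2734, -0.9619, -0.1421], [0.0, 0.0, 0.0, 1.0]]}
{'time_s': 0.15, 'q': array([-69.5290878 ,  23.93953313,  -0.59275263,  92.47518459,
         0.26983314,  63.63873971,  -3.0367787 ]), 'qd': array([ 0.05941847, -0.05853904,  0.00958701, -0.17142804, -0.00229192,
       -0.15268413, -0.02693175]), 'joint_torque': array([ 4.33949708e-04, -8.64735317e+01,  6.79016802e-01, -4.35053408e+01,
        1.91634701e-02,  5.72288540e-03,  4.20113864e-06]), 'tcp_pos': array([0.24257432, 0.57573417, 0.2308286 ]), 'tool_rot': array([1.79996098e+02, 5.19357488e-02, 6.71541048e+01]), 'wrist_force': array([-0.36320117,  0.28227349,  0.15740888]), 'moment': array([-0.01678343, -0.02593679, -0.02623799]), 'width': 1.0019843393922783}
0.0187
```

View pics/scene0.png

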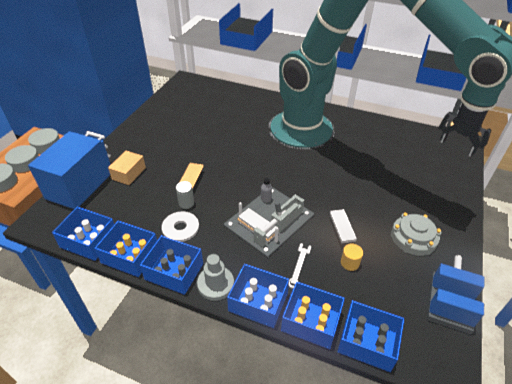

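View pics/top0.png

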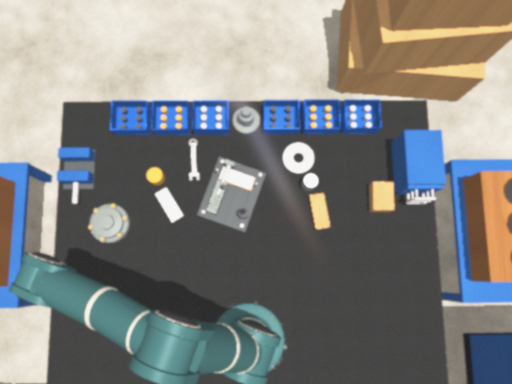

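View pics/wrist0.png

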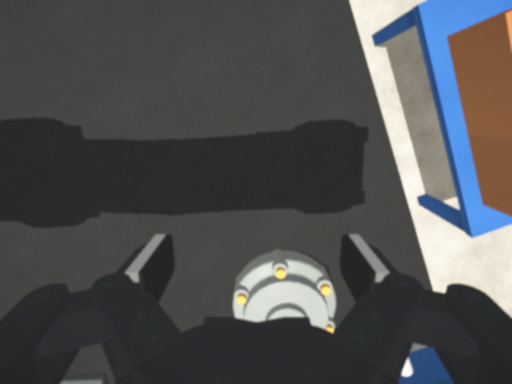

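```bash
cat > h.py <<'E'
import numpy as np, cv2
from scipy.spatial.transform import Rotation as Ro
def T_tool(s):
    T=np.eye(4);T[:3,:3]=Ro.from_euler('xyz',s['tool_rot'],degrees=True).as_matrix();T[:3,3]=s['tcp_pos'];return T
def wfc(c,s=None):
    if 'camera_from_world' in c: return np.linalg.inv(c['camera_from_world'])
    return T_tool(s)@c['T_tool_cam']
def foc(c): return c['frame'].shape[0]/2/np.tan(np.radians(float(c['vfov']))/2)
def rays(c,uv,s=None):
    uv=np.atleast_2d(uv).astype(float);f=foc(c)
    d=np.c_[(uv[:,0]-c['cx'])/f,-(uv[:,1]-c['cy'])/f,-np.ones(len(uv))]
    W=wfc(c,s);return W[:3,3],d@W[:3,:3].T
def onplane(c,uv,z,s=None):
    o,d=rays(c,uv,s);t=(z-o[2])/d[:,2];return o+d*t[:,None]
def cloud(c,s=None):
    H,Wd=c['range_z'].shape;v,u=np.mgrid[:H,:Wd]
    o,d=rays(c,np.c_[u.ravel(),v.ravel()],s)
    P=(o+d*c['range_z'].ravel()[:,None]).reshape(H,Wd,3);P[c['range_z']==0]=np.nan;return P
def project(c,P,s=None):
    P=np.atleast_2d(P);M=np.linalg.inv(wfc(c,s));q=P@M[:3,:3].T+M[:3,3];f=foc(c)
    return np.c_[c['cx']+f*q[:,0]/-q[:,2],c['cy']-f*q[:,1]/-q[:,2]]
E
python3 - <<'E'
from h import *
c=dict(np.load('top0.npz'));P=cloud(c)
for n,u,v in [('bench',260,260),('fixc',232,194),('sheet',319,211),('plate',169,205),('disc',290,157),('tin',310,180),('bush',155,175),('oiler',242,212),('housing',109,223),('base corners',0,0),('c',220,157),('c',265,173),('c',244,230),('c',198,214),('bed',240,178),('fl',150,375)]:
    print(n,np.round(P[v,u],4))
z=P[...,2];im=cv2.resize(c['frame'][140:250,100:350],None,fx=3.2,fy=3.2,interpolation=cv2.INTER_CUBIC)
cv2.imwrite('pics/topc.png',im[:,:,::-1])
E
```

```text
bench [ 0.2956 -0.051  -0.002 ]
fixc [0.5541 0.0565 0.0119]
sheet [ 0.4814 -0.2823  0.0294]
plate [0.5089 0.2998 0.0354]
disc [ 0.7006 -0.1754  0.0197]
tin [ 0.5932 -0.2427  0.0875]
bush [0.625  0.354  0.0493]
oiler [0.4712 0.0173 0.0978]
housing [0.4365 0.5166 0.0769]
base corners [ 1.8648  1.4512 -0.7578]
c [0.7055 0.1041 0.0073]
c [ 0.6378 -0.075   0.0119]
c [0.4111 0.0102 0.017 ]
c [0.4757 0.1896 0.013 ]
bed [0.6113 0.0243 0.0462]
fl [0.0361 0.2104 0.8134]
```

View pics/topc.png

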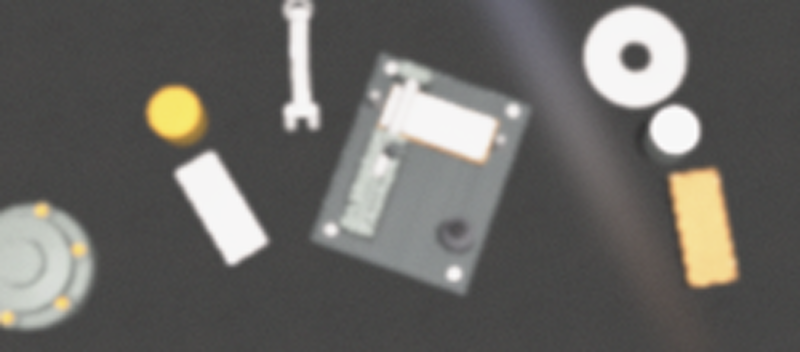

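```bash
cat > snap.py <<'E'
from h import *
def snap(r,name):
    s=r.get_state();c=r.camera('wrist');cv2.imwrite(f'pics/{name}.png',c['frame'][:,:,::-1])
    np.savez(f'{name}.npz',tcp_pos=s['tcp_pos'],tool_rot=s['tool_rot'],**c);return c,s
def load(name):
    d=dict(np.load(f'{name}.npz'));return d,d
E
python3 - <<'E'
from station import r
from snap import *
q=r.ik([0.57,0.035,0.22],[180,0,-19]);print(q)
r.move_ptp([0.57,0.035,0.22],[180,0,-19])
c,s=snap(r,'w1');print(s['time_s'],s['tcp_pos'],s['tool_rot'],s['q'])
E
```

```text
[-35.23278259  22.106943    36.40091107 102.00287505 -14.83415389
  60.72794179 -12.51765489]
2.4083 [0.56998916 0.03617966 0.21987919] [-1.79991046e+02  1.66291346e-02 -1.88807254e+01] [-35.29087152  22.1174581   36.33914051 101.99068788 -14.83466648
  60.73070047 -12.51616781]
```

View pics/w1.png

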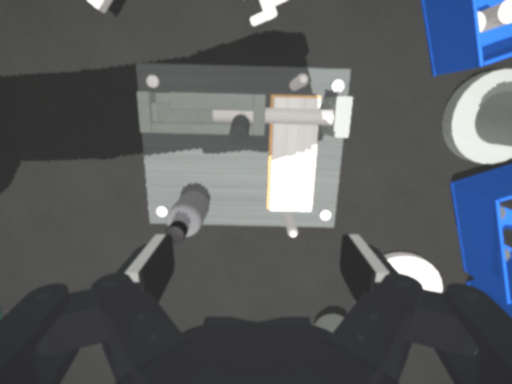

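```bash
python3 - <<'E'
from snap import *
c,s=load('w1')
im=c['frame'][50:250,120:370]
g=(255*(im/255.)**0.5).astype(np.uint8)
cv2.imwrite('pics/w1c.png',cv2.resize(g,None,fx=3,fy=3,interpolation=cv2.INTER_CUBIC)[:,:,::-1])
for n,uv in [('b',(138,65)),('b',(351,70)),('b',(335,228)),('b',(149,224))]: print(onplane(c,uv,.012,s))
E
```

```text
[[0.47894827 0.19282797 0.012     ]]
[[0.70970562 0.10807718 0.012     ]]
[[ 0.64229603 -0.0778284   0.012     ]]
[[0.407468   0.00881544 0.012     ]]
```

View pics/w1c.png

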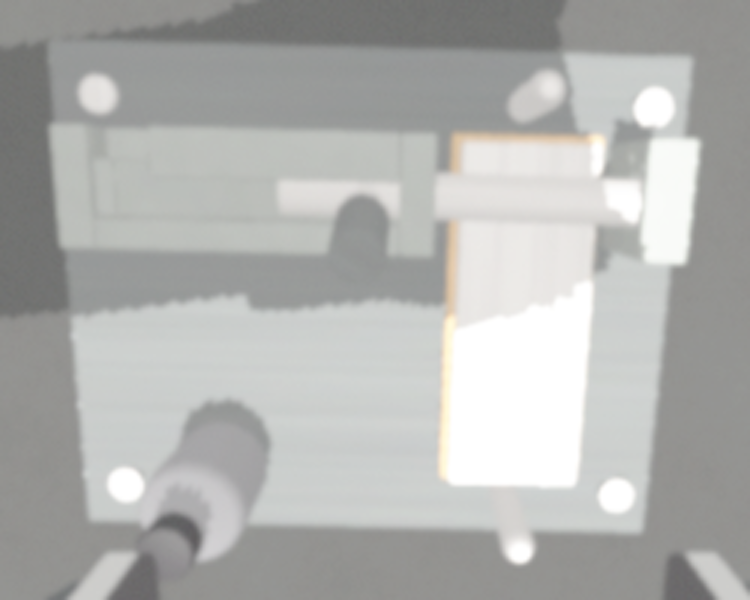

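```bash
cat >> h.py <<'E'
def edge(img,p,q,n=25,half=5,lo=.1,hi=.9,trim=1.0):
    """subpixel line fit near segment p-q by max gradient on perpendicular profiles; returns (point,dir)"""
    g=cv2.GaussianBlur(img.astype(np.float32),(0,0),.8)
    p=np.array(p,float);q=np.array(q,float);d=(q-p)/np.linalg.norm(q-p);nn=np.array([-d[1],d[0]])
    t=np.arange(-half,half+.01,.25);pts=[]
    for a in np.linspace(lo,hi,n):
        b=p+(q-p)*a;xy=(b+t[:,None]*nn).astype(np.float32)
        pr=cv2.remap(g,xy[:,0].copy().reshape(1,-1),xy[:,1].copy().reshape(1,-1),cv2.INTER_LINEAR)[0]
        gr=np.abs(np.gradient(pr));k=gr.argmax()
        if gr[k]>.3: 
            w=gr[max(0,k-4):k+5];pts.append(b+nn*(t[max(0,k-4):k+5]*w).sum()/w.sum())
    pts=np.array(pts,np.float32)
    l=cv2.fitLine(pts,cv2.DIST_HUBER,0,.01,.01).ravel()
    res=np.abs((pts-l[2:])@np.array([-l[1],l[0]]))
    pts=pts[res<max(trim,.5)];l=cv2.fitLine(pts,cv2.DIST_HUBER,0,.01,.01).ravel()
    return l[2:].astype(float),l[:2].astype(float),len(pts)
def isect(a,b):
    A=np.c_[a[1],-b[1]];t=np.linalg.solve(A,b[0]-a[0]);return a[0]+a[1]*t[0]
def quad(img,c4,**k):
    E=[edge(img,c4[i],c4[(i+1)%4],**k) for i in range(4)]
    return np.array([isect(E[i-1],E[i]) for i in range(4)]),[e[2] for e in E]
E
python3 - <<'E'
from snap import *
from scipy.optimize import least_squares
c,s=load('w1')
g=(255*(c['frame']/255.)**0.5).mean(2)
q,n=quad(g,[(136.3,64),(351,68.7),(334,227.7),(149.7,223.7)],half=4);print(q,n)
W=onplane(c,q,.012,s)
print(np.linalg.norm(W-np.roll(W,-1,0),axis=1))
F=np.array([[-185,100,12],[65,100,12],[65,-100,12],[-185,-100,12],[0,80,78],[0,-80,78]])/1e3
U=np.vstack([q,[[302.7,78.3],[292.7,233.3]]])
def w(p,F):
    R=Ro.from_euler('z',p[2]).as_matrix();return F@R.T+[p[0],p[1],p[3] if len(p)>3 else 0]
for nn in (3,4):
    o=least_squares(lambda p:(project(c,w(p,F),s)-U).ravel(),[.61,.02,np.radians(-19),0][:nn],loss='soft_l1')
    print(o.x,np.degrees(o.x[2]));print(np.round((project(c,w(o.x,F),s)-U),2))
o=least_squares(lambda p:(project(c,w(p,F),s)-U).ravel(),[.61,.02,np.radians(-19)],loss='soft_l1')
X={'stack':[[-25,65,45],[25,65,45],[25,-65,45],[-25,-65,45]],'keeper':[[35,66,72],[51,66,72],[51,26,72],[35,26,72]],'guide':[[-162,66,72],[-35,66,72],[-35,26,72],[-162,26,72]],'slot':[[-150,50,72],[-47,50,72],[-47,36,72],[-150,36,72]]}
im=cv2.resize(g[50:250,120:370].astype(np.uint8),None,fx=3,fy=3,interpolation=cv2.INTER_CUBIC);im=cv2.cvtColor(im,cv2.COLOR_GRAY2BGR)
for k,v in X.items():
    uv=(project(c,w(o.x,np.array(v)/1e3),s)-[120,50])*3+1
    cv2.polylines(im,[np.round(uv).astype(np.int32)],True,(0,0,255),1)
cv2.imwrite('pics/w1o.png',im)
E
```

```text
[[133.36738342  62.47307059]
 [355.98615689  68.06385111]
 [332.45385924 227.16877644]
 [149.38916296 223.23079003]] [25, 14, 17, 19]
[0.25642102 0.19897951 0.24614003 0.19883146]
[ 0.61496488  0.03942008 -0.35407828] -20.287190914100382
[[ 0.68 -0.65]
 [-4.76 -0.64]
 [ 1.63  0.47]
 [-1.16  0.3 ]
 [ 0.14  0.12]
 [ 0.17  0.5 ]]
[ 0.61497589  0.03932572 -0.35402257 -0.00108227] -20.283998999206336
[[ 1.11 -0.41]
 [-5.04 -0.42]
 [ 1.45  0.2 ]
 [-0.82  0.06]
 [-0.01  0.34]
 [ 0.08  0.16]]
```

View pics/w1o.png

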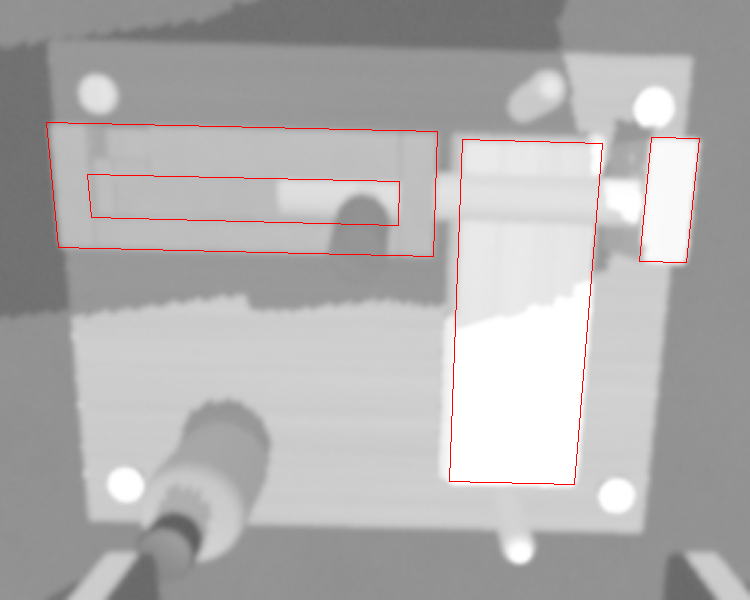

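```bash
python3 - <<'E'
from snap import *
from scipy.optimize import least_squares
c,s=load('w1')
F=np.array([[-185,100,12],[65,100,12],[65,-100,12],[-185,-100,12],[0,80,78],[0,-80,78],[51,66,72],[51,26,72],[35,26,72],[-35,66,72],[-35,26,72]])/1e3
U=np.array([[136.3,64],[351,68.7],[334,227.7],[149.7,223.7],[302.7,78.3],[292.7,233.3]]+[[120+a/3-.33,50+b/3-.33] for a,b in [(699,139),(688,264),(641,262),(436,132),(434,256)]])
def w(p,F):
    R=Ro.from_euler('z',p[2]).as_matrix();return F@R.T+[p[0],p[1],0]
o=least_squares(lambda p:(project(c,w(p,F),s)-U).ravel(),[.61,.02,np.radians(-19)],loss='soft_l1')
print(o.x,np.degrees(o.x[2]));print(np.round((project(c,w(o.x,F),s)-U),2))
np.save('fix.npy',o.x)
g=(255*(c['frame']/255.)**0.4)[100:160,180:300].astype(np.uint8)
im=cv2.resize(g,None,fx=6,fy=6,interpolation=cv2.INTER_CUBIC)[:,:,::-1].copy()
for x0 in (-70,-65,-60,-55):
    for L in (24,58):
        uv=(project(c,w(o.x,np.array([x0,46-L*np.sin(np.radians(11)),56+L*np.cos(np.radians(11))])/1e3),s)[0]-[180,100])*6+3
        cv2.circle(im,tuple(np.round(uv).astype(int)),3,(0,0,255),-1)
cv2.imwrite('pics/hz.png',im)
E
```

```text
[ 0.6152014   0.03889217 -0.35180783] -20.157103931589152
[[-2.03 -1.38]
 [ 0.35 -1.02]
 [ 0.53  0.13]
 [-0.95  0.42]
 [ 0.34  0.59]
 [ 0.68  0.86]
 [ 0.36 -0.02]
 [-0.49 -0.43]
 [-0.48 -0.11]
 [ 0.43  0.32]
 [-0.09  0.39]]
```

View pics/hz.png

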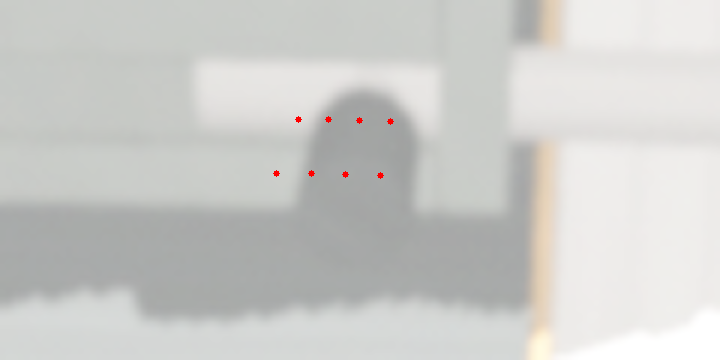

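```bash
cat > fx.py <<'E'
from h import *
P=np.load('fix.npy');YAW=np.degrees(P[2])
Rf=Ro.from_euler('z',P[2]).as_matrix()
def fw(x,y,z): return (Rf@np.array([x,y,z])/1e3+[P[0],P[1],0])
def wf(p): return Rf.T@(np.asarray(p)-[P[0],P[1],0])*1e3
def hp(x,th,rho):
    t=np.radians(th);o=180-th
    return fw(x,46+rho*np.sin(t),56+rho*np.cos(t)).tolist(),[o if o<=180 else o-360,0,YAW]
E
python3 - <<'E'
from station import r
from snap import *
from fx import *
X=-58.5;TH=-13
p,o=hp(X,TH,85);r.move_ptp(p,o)
p,o=hp(X,TH,25);r.line_to(p,0.1,o)
s=r.get_state();print(s['time_s'],s['wrist_force'],wf(s['tcp_pos']))
snap(r,'w2')
r.close();s=r.get_state();print(s['time_s'],s['wrist_force'],s['width'],wf(s['tcp_pos']))
snap(r,'w3');c=r.camera('scene');cv2.imwrite('pics/s3.png',cv2.resize(c['frame'][170:270,200:340],None,fx=5,fy=5,interpolation=cv2.INTER_CUBIC)[:,:,::-1])
E
```

```text
3.6667 [-0.76810291  0.0916179   1.22396096] [-58.13727366  40.28022059  80.70279376]
4.35 [-1.92375358 -0.9460933   3.96504698] 0.1927040152678983 [-58.33075341  40.39887629  80.60906861]
```

View pics/w3.png

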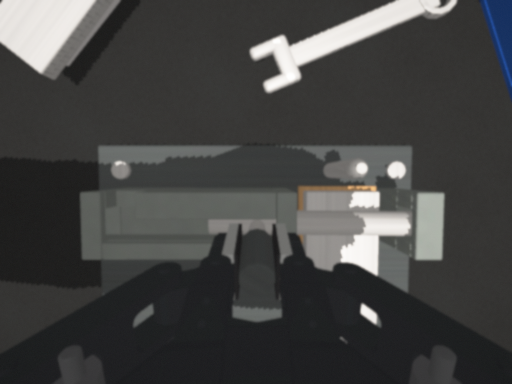

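View pics/s3.png

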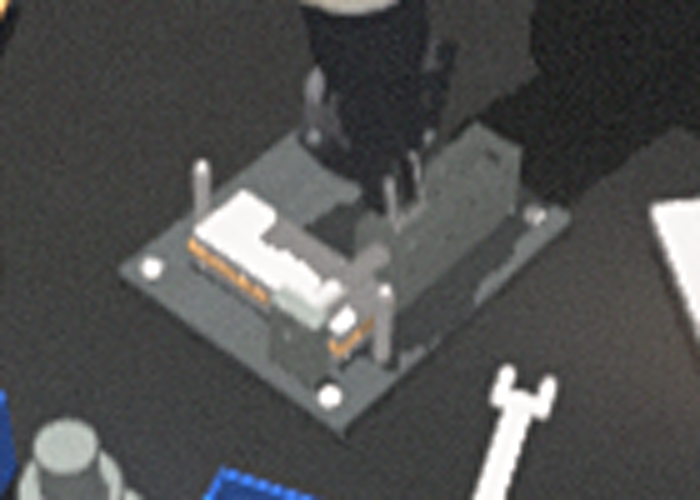

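```bash
python3 - <<'E'
from station import r
from snap import *
from fx import *
TH=-13
def st(t=''):
    s=r.get_state();f=Rf.T@s['wrist_force'];print(t,round(s['time_s'],2),'F',np.round(f,1),'w',round(s['width'],3),'tcp',np.round(wf(s['tcp_pos']),1),flush=True);return f
for x in (-100,-138):
    p,o=hp(x,TH,25);r.line_to(p,0.1,o);st(x)
x=-138
while x>-149:
    x-=1.5;p,o=hp(x,TH,25);r.line_to(p,0.03,o);f=st(x)
    if f[0]>14: break
snap(r,'w4')
E
```

```text
-100 5.02 F [-8.7 -2.  14.7] w 0.196 tcp [-101.    40.7   80.5]
-138 5.55 F [-9.8 -2.1 16.9] w 0.191 tcp [-139.2   40.6   80.5]
-139.5 5.8 F [-2.2 -0.3  8.8] w 0.192 tcp [-139.8   40.5   80.5]
-141.0 6.05 F [0.9 0.2 5.6] w 0.195 tcp [-140.9   40.5   80.5]
-142.5 6.3 F [2.3 0.6 5.3] w 0.194 tcp [-142.3   40.5   80.5]
-144.0 6.55 F [3.  0.3 5.1] w 0.191 tcp [-143.8   40.5   80.5]
-145.5 6.8 F [4.9 0.5 4.4] w 0.194 tcp [-145.3   40.4   80.5]
-147.0 7.05 F [12.4  2.6 -2.6] w 0.195 tcp [-145.7   40.4   80.6]
-148.5 7.3 F [19.4  2.6 -8.4] w 0.193 tcp [-146.1   40.4   80.8]
```

View pics/w4.png

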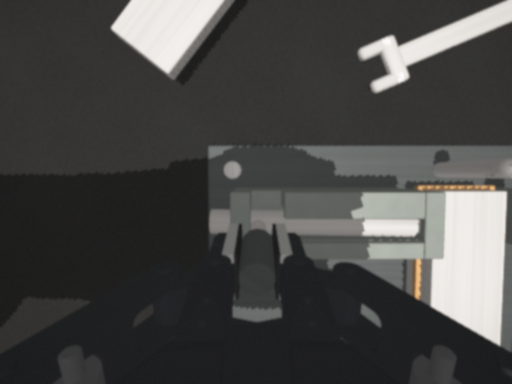

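```bash
python3 - <<'E'
from station import r
from snap import *
from fx import *
def st(t=''):
    s=r.get_state();f=Rf.T@s['wrist_force'];print(t,round(s['time_s'],2),'F',np.round(f,1),'w',round(s['width'],3),'tcp',np.round(wf(s['tcp_pos']),1),flush=True);return f
p,o=hp(-144.5,-13,25);r.line_to(p,0.05,o);st()
for th in (-4,5,15,25,35):
    p,o=hp(-144.5,th,26);r.line_to(p,0.04,o);f=st(th)
    if np.linalg.norm(f)>45: print('stop');break
snap(r,'w5')
E
```

```text
7.6 F [ 2.3 -0.8  7.3] w 0.192 tcp [-144.5   40.4   80.5]
-4 7.99 F [ 3.3  2.3 -3.1] w 0.189 tcp [-145.1   44.7   81.5]
5 8.33 F [0.  0.5 0.4] w 0.192 tcp [-145.    47.9   81.4]
15 8.66 F [-0.9  2.5  5.9] w 0.191 tcp [-144.9   52.7   80.7]
25 8.98 F [-0.5 -0.2 -1. ] w 0.189 tcp [-144.8   56.9   78.6]
35 9.31 F [-0.3  2.4  3.1] w 0.194 tcp [-144.9   60.7   76.5]
```

View pics/w5.png

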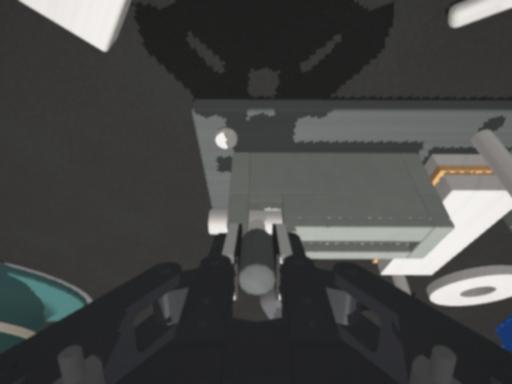

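```bash
python3 - <<'E'
from station import r
from snap import *
from fx import *
def st(t=''):
    s=r.get_state();f=Rf.T@s['wrist_force'];print(t,round(s['time_s'],2),'F',np.round(f,1),'w',round(s['width'],3),'tcp',np.round(wf(s['tcp_pos']),1),flush=True);return f
for th,rh in ((45,28),):
    p,o=hp(-144.5,th,rh);r.line_to(p,0.04,o);f=st(th)
r.open();st('open');snap(r,'w6')
p,o=hp(-144.5,45,95);r.line_to(p,0.12,o);st();snap(r,'w7')
E
```

```text
45 9.68 F [ 0.4 -1.  -2.4] w 0.193 tcp [-144.7   64.8   74.4]
open 10.36 F [-0.2  0.  -0.6] w 1.002 tcp [-144.5   65.8   75.8]
 11.12 F [ 0.6 -0.2 -0.4] w 0.996 tcp [-144.6  112.6  122.8]
```

View pics/w7.png

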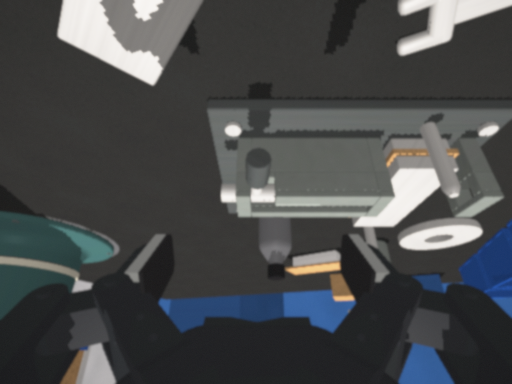

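```bash
python3 - <<'E'
from snap import *
c=dict(np.load('top0.npz'));f=c['frame'].astype(int)
R,G,B=f[...,0],f[...,1],f[...,2]
for nm,m,z,(u,v) in [('sheet',(R>150)&(R-B>60),.030,(319,211)),('plate',(R>150)&(abs(R-B)<40),.039,(169,205))]:
    n,l,st,ce=cv2.connectedComponentsWithStats(m.astype(np.uint8))
    k=l[v,u];cnt=cv2.findContours((l==k).astype(np.uint8),0,1)[0][0]
    rc=cv2.minAreaRect(cnt);b=cv2.boxPoints(rc);w=onplane(c,b,z)
    e=np.linalg.norm(w-np.roll(w,-1,0),axis=1);i=0 if e[0]>e[1] else 1
    d=w[(i+1)%4]-w[i];print(nm,w.mean(0),e,np.degrees(np.arctan2(d[1],d[0])))
E
```

```text
sheet [ 0.48247177 -0.28312224  0.03      ] [0.06276464 0.14164483 0.06197763 0.14140832] -171.5265175787278
plate [0.51117652 0.30049273 0.039     ] [0.05731158 0.13662119 0.05673906 0.13619547] -148.80901429118657
```

```bash
python3 - <<'E'
from station import r
from snap import *
p=[0.482,-0.283,0.18]
r.line_to([0.52,0.06,0.24],0.25,[180,0,-40])
q=r.ik(p,[180,0,-81.5]);print(q)
r.move_ptp(p,[180,0,-81.5])
c,s=snap(r,'w8');print(s['time_s'],s['tcp_pos'],s['tool_rot'])
E
```

```text
[-15.36236615  30.72669066  56.77536917 106.27006698 -29.78548962
  59.36415208 -27.90822487]
13.4917 [ 0.48290825 -0.28160165  0.17986855] [ 1.79989479e+02  2.34107172e-02 -8.13286882e+01]
```

View pics/w8.png

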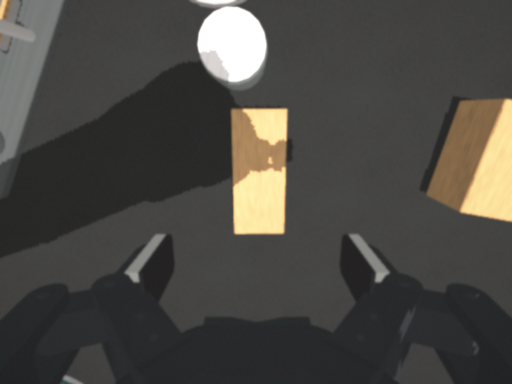

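```bash
python3 - <<'E'
from snap import *
c,s=load('w8');f=c['frame'].astype(float)
m=((f[...,0]-f[...,2])/(f.sum(2)+20))
m[:95]=0
m=np.clip(m*800,0,255);m2=(m>60).astype(np.uint8)*255
cnt=max(cv2.findContours(m2[95:245,200:320].copy(),0,1)[0],key=cv2.contourArea)+[200,95]
b=cv2.boxPoints(cv2.minAreaRect(cnt));print(b)
q,n=quad(m2,b,half=5);print(q,n)
w=onplane(c,q,.030,s);print(w);print(np.linalg.norm(w-np.roll(w,-1,0),axis=1),w.mean(0))
e=np.roll(w,-1,0)-w;print(np.degrees(np.arctan2(e[:,1],e[:,0])))
E
```

```text
[[230. 107.]
 [288. 107.]
 [288. 234.]
 [230. 234.]]
[[229.72687749 106.98940526]
 [288.01154946 106.16950342]
 [285.11841876 234.47098407]
 [232.04928371 234.56253003]] [25, 25, 25, 25]
[[ 0.54945684 -0.24389276  0.03      ]
 [ 0.55895886 -0.30126933  0.03      ]
 [ 0.42128589 -0.32314133  0.03      ]
 [ 0.41213103 -0.2637203   0.03      ]]
[0.05815805 0.13939953 0.06012213 0.13874981] [ 0.48545816 -0.28300593  0.03      ]
[ -80.59670979 -170.97290545   98.75855838    8.21576841]
```

```bash
python3 - <<'E'
from station import r
from snap import *
def st(t=''):
    s=r.get_state();print(t,round(s['time_s'],2),'F',np.round(s['wrist_force'],1),'w',round(s['width'],3),'tcp',np.round(s['tcp_pos'],4),np.round(s['tool_rot'],2),flush=True)
y=-81.4;xy=[0.4855,-0.283]
r.line_to(xy+[0.03],0.15,[180,0,y]);r.line_to(xy+[0.015],0.05,[180,0,y]);st()
r.close();st('closed')
r.line_to(xy+[0.15],0.15,[180,0,y]);st('up')
c,s=snap(r,'w9')
E
```

```text
15.14 F [ 0.2 -0.3 -0.3] w 1.002 tcp [ 0.4853 -0.283   0.0148] [ 1.7998e+02  1.0000e-02 -8.1410e+01]
closed 15.56 F [-2.7  3.5  8.4] w 0.627 tcp [ 0.4856 -0.283   0.0155] [-1.7997e+02  1.0000e-02 -8.1400e+01]
up 16.61 F [-0.4 -0.4 -0.5] w 0.634 tcp [ 0.4852 -0.2827  0.1492] [ 1.7995e+02  4.0000e-02 -8.1390e+01]
```

View pics/w9.png

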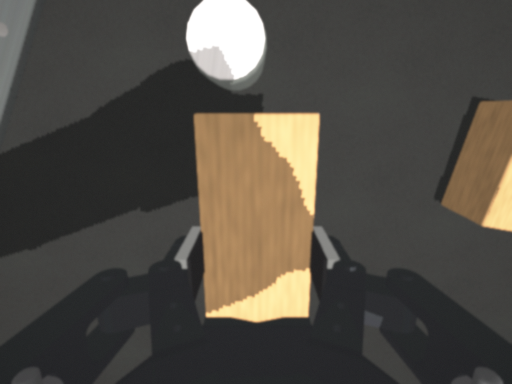

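```bash
python3 - <<'E'
from snap import *
c,s=load('w9')
w=onplane(c,[(194,113),(320,112.5),(257,112.8)],s['tcp_pos'][2]+.0145,s)
T=np.linalg.inv(T_tool(s));print(w@T[:3,:3].T+T[:3,3])
E
```

```text
[[-2.77011613e-02 -6.76100365e-02 -1.45461256e-02]
 [ 2.75255394e-02 -6.77826914e-02 -1.45816059e-02]
 [-7.53608620e-05 -6.76752522e-02 -1.45638538e-02]]
```

```bash
python3 - <<'E'
from station import r
from snap import *
from fx import *
a=fw(0,0,150).tolist();print(r.ik(a,[180,0,YAW]))
r.move_ptp(a,[180,0,YAW])
r.line_to(fw(0,0,85).tolist(),0.12,[180,0,YAW])
c,s=snap(r,'w10');print(s['time_s'],wf(s['tcp_pos']),s['tool_rot'],YAW)
E
```

```text
[-35.83737986  33.47958762  40.58040425  98.96652503 -25.31639907
  57.05422834  -6.02512727]
18.6583 [ 0.4276409  -0.24575426 85.48080319] [-1.79999116e+02 -3.22810201e-02 -2.01852674e+01] -20.157103931589152
```

View pics/w10.png

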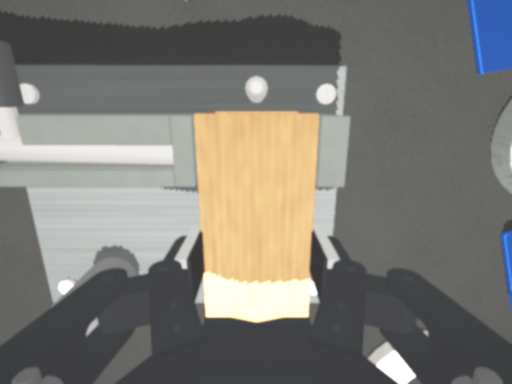

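```bash
python3 - <<'E'
from snap import *
from fx import *
c,s=load('w10')
g=(255*(c['frame']/255.)**.6)[55:205,150:360].astype(np.uint8)
im=cv2.resize(g,None,fx=3.7,fy=3.7,interpolation=cv2.INTER_CUBIC)[:,:,::-1].copy()
for p in [(0,80,78),(51,66,72),(51,26,72),(35,66,72),(-35,66,72),(-35,26,72),(65,100,12),(-25,65,45),(25,65,45)]:
    uv=project(c,fw(*p),s)[0];print(p,uv.round(1),((uv-[150,55]+.5)*3.7).round())
    cv2.circle(im,tuple(((uv-[150,55]+.5)*3.7).round().astype(int)),3,(0,0,255),1)
cv2.imwrite('pics/w10c.png',im)
E
```

```text
(0, 80, 78) [256.1  86.9] [395. 120.]
(51, 66, 72) [351.3 115.3] [747. 225.]
(51, 26, 72) [345.  187.2] [723. 491.]
(35, 66, 72) [321.5 115.4] [636. 225.]
(-35, 66, 72) [190.9 115.5] [153. 226.]
(-35, 26, 72) [195.4 187.4] [170. 492.]
(65, 100, 12) [347.9  64. ] [734.  35.]
(-25, 65, 45) [216.5 116.3] [248. 229.]
(25, 65, 45) [295.9 116.2] [542. 228.]
```

View pics/w10c.png

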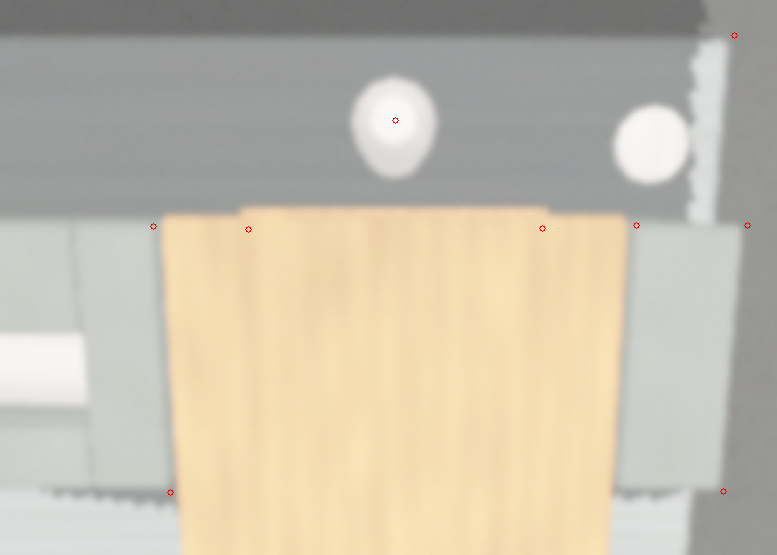

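```bash
python3 - <<'E'
from station import r
from snap import *
from fx import *
def st(t=''):
    s=r.get_state();print(t,round(s['time_s'],2),'F',np.round(s['wrist_force'],1),'w',round(s['width'],3),'tcp',np.round(wf(s['tcp_pos']),2),flush=True);return s['wrist_force'][2]
O=[180,0,YAW];st()
r.line_to(fw(0,0,50).tolist(),0.1,O);st()
r.line_to(fw(0,0,38).tolist(),0.03,O);r.pause(.15);f0=st()
z=38
while z>33.5:
    z-=.7;r.line_to(fw(0,0,z).tolist(),0.02,O);f=st(z)
    if f-f0>4: break
snap(r,'w11')
r.open();st('open');snap(r,'w12')
r.line_to(fw(0,0,100).tolist(),0.12,O);st();snap(r,'w13')
E
```

```text
18.71 F [ 0.3  0.1 -0.3] w 0.634 tcp [ 5.300e-01 -7.000e-02  8.578e+01]
 19.21 F [ 0.4 -1.  -0.2] w 0.634 tcp [-0.   -0.24 49.76]
 19.91 F [-0.   0.5 -1.2] w 0.629 tcp [1.300e-01 2.000e-02 3.817e+01]
37.3 20.16 F [-0.4 -0.3 -0.6] w 0.634 tcp [-2.000e-02  4.000e-02  3.731e+01]
36.599999999999994 20.41 F [ 0.4  0.1 -0.3] w 0.633 tcp [-2.000e-02  0.000e+00  3.655e+01]
35.89999999999999 20.66 F [ 0.4  0.5 -1. ] w 0.632 tcp [-4.000e-02 -1.000e-02  3.583e+01]
35.19999999999999 20.91 F [-4.2  0.1  8.1] w 0.636 tcp [ 0.08 -0.   35.57]
open 21.38 F [0.5 0.8 0.3] w 1.0 tcp [-0.000e+00 -2.000e-02  3.513e+01]
 22.12 F [ 1.   0.  -0.4] w 0.999 tcp [-3.600e-01  8.000e-02  9.955e+01]
```

View pics/w13.png

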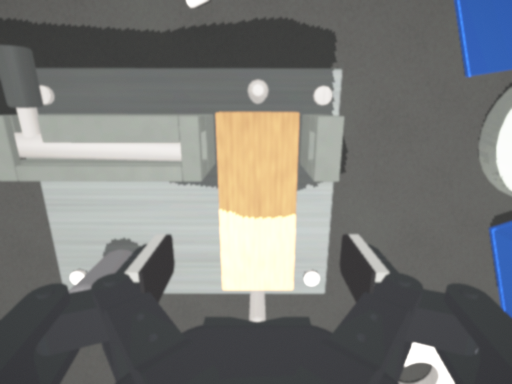

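```bash
python3 - <<'E'
from station import r
from snap import *
from fx import *
c,s=load('w13');f=c['frame'].astype(float)
m=((f[...,0]-f[...,2])/(f.sum(2)+20));q,n=quad(np.clip(m*800,0,255),[(216,112),(300,112),(296,291),(221,290)],half=4)
print(np.array([wf(x) for x in onplane(c,q,.05,s)]).round(1),n)
r.line_to(fw(-20,20,170).tolist(),0.2,[180,0,YAW])
p=[0.511,0.3005,0.185];o=[180,0,-58.8]
print(r.ik(p,o));r.move_ptp(p,o)
c,s=snap(r,'w14');print(s['time_s'],s['tcp_pos'],s['tool_rot'])
E
```

```text
[[-28.3  68.9  50. ]
 [ 27.6  68.7  50. ]
 [ 29.  -68.9  50. ]
 [-29.5 -69.   50. ]] [25, 23, 25, 23]
[-70.61896715  31.69997715  50.86749182 101.0727171  -27.8552894
  60.73418573 -68.6532596 ]
23.7083 [0.51147191 0.29912321 0.18458215] [ 1.79959417e+02 -4.72548448e-02 -5.88150145e+01]
```

View pics/w14.png

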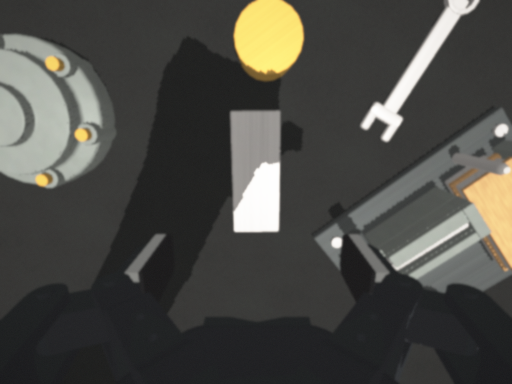

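```bash
python3 - <<'E'
from snap import *
c,s=load('w14');f=(c['frame']/255.).mean(2)**.4*255
q,n=quad(f,[(231,110),(280,110),(279,232),(234,232)],half=4,trim=.7);print(q,n)
w=onplane(c,q,.039,s);print(w.mean(0),np.linalg.norm(w-np.roll(w,-1,0),axis=1))
e=np.roll(w,-1,0)-w;print(np.degrees(np.arctan2(e[:,1],e[:,0])))
cv2.imwrite('pics/w14c.png',cv2.resize(f[95:245,200:320].astype(np.uint8),None,fx=4,fy=4,interpolation=cv2.INTER_CUBIC))
E
```

```text
[[228.87557745 109.28423319]
 [280.68534757 109.57104384]
 [279.0967772  231.47821234]
 [233.23799291 232.68863118]] [25, 25, 25, 25]
[0.51368137 0.30212491 0.039     ] [0.05106441 0.13053979 0.05108442 0.13226027]
[ -59.16115603 -148.29402365  122.76894918   31.69858491]
```

View pics/w14c.png

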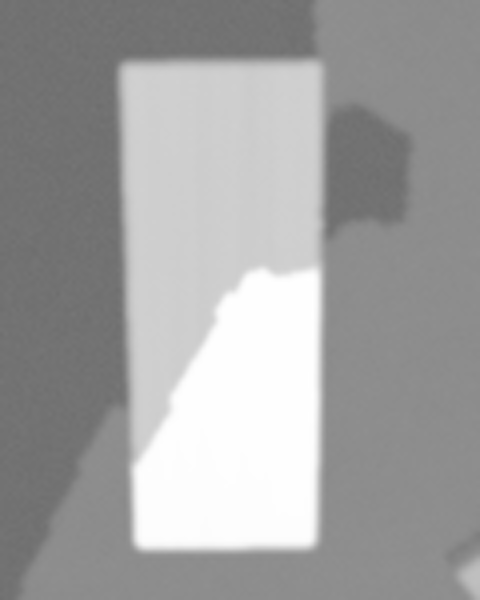

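```bash
python3 - <<'E'
from station import r
from snap import *
def st(t=''):
    s=r.get_state();print(t,round(s['time_s'],2),'F',np.round(s['wrist_force'],1),'w',round(s['width'],3),'tcp',np.round(s['tcp_pos'],4),np.round(s['tool_rot'],2),flush=True)
o=[180,0,-58.3];xy=[0.5137,0.3021]
r.line_to(xy+[0.045],0.15,o);r.line_to(xy+[0.0255],0.05,o);st()
r.close();st('closed');snap(r,'w15')
r.line_to(xy+[0.05],0.06,o);r.line_to(xy+[0.17],0.18,o);r.pause(.1);st('up')
c,s=snap(r,'w16')
E
```

```text
25.38 F [ 1.3 -0.3  0.4] w 0.998 tcp [0.5137 0.3019 0.0253] [ 1.7998e+02 -1.0000e-02 -5.8310e+01]
closed 25.83 F [-2.5 -0.9  8.4] w 0.568 tcp [0.5139 0.3021 0.026 ] [-1.7998e+02  1.0000e-02 -5.8300e+01]
up 27.36 F [ 0.1  1.3 -7.5] w 0.564 tcp [0.5131 0.3018 0.1687] [ 1.7989e+02 -2.0000e-02 -5.8310e+01]
```

View pics/w16.png

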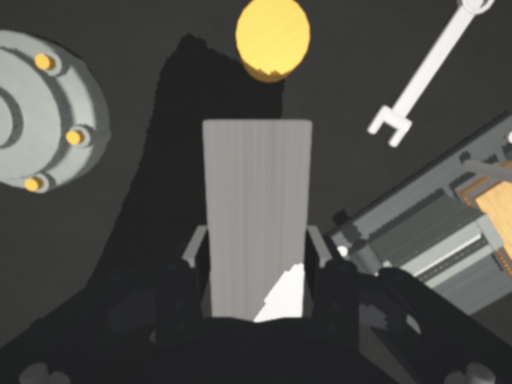

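```bash
python3 - <<'E'
from snap import *
c,s=load('w16');f=(c['frame']/255.).mean(2)**.5*255
a,d,n=edge(f,(204,120),(311,121),half=4);print(a,d,n)
p=[a+d*t for t in (-50,0,50)]
w=onplane(c,[(203,120.3),(311.5,121.5)]+p,s['tcp_pos'][2]+.013,s)
T=np.linalg.inv(T_tool(s));print((w@T[:3,:3].T+T[:3,3])*1e3)
E
```

```text
[255.73558044 118.460495  ] [9.99999702e-01 8.01398652e-04] 25
[[-24.20911679 -64.53822904 -13.13507149]
 [ 24.25309531 -63.98197203 -13.11888299]
 [-22.94689577 -65.35138519 -13.13628503]
 [ -0.66737702 -65.31801289 -13.12928199]
 [ 21.61529346 -65.28463587 -13.12227797]]
```

```bash
python3 - <<'E'
from station import r
from snap import *
from fx import *
O=[180,0,YAW]
r.move_ptp(fw(0,0,165).tolist(),O)
r.line_to(fw(0,0,98).tolist(),0.12,O);r.pause(.2)
c,s=snap(r,'w17');print(s['time_s'],wf(s['tcp_pos']),s['tool_rot'],s['wrist_force'])
E
```

```text
29.4083 [ 0.37194846  0.22858156 98.78821658] [-1.79958528e+02 -5.97213164e-02 -2.01530173e+01] [ 0.55347949  0.42613139 -6.41183277]
```

View pics/w17.png

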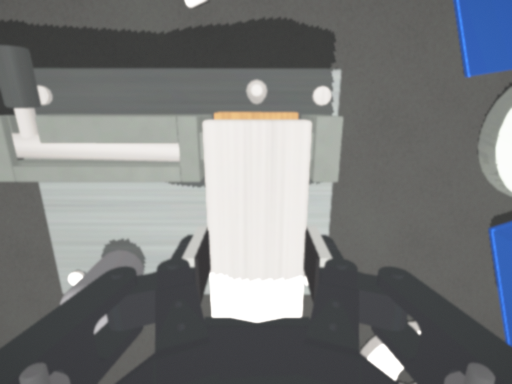

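```bash
python3 - <<'E'
from station import r
from snap import *
from fx import *
def st(t=''):
    s=r.get_state();print(t,round(s['time_s'],2),'F',np.round(s['wrist_force'],1),'w',round(s['width'],3),'tcp',np.round(wf(s['tcp_pos']),2),flush=True);return s['wrist_force'][2]
O=[180,0,YAW]
r.line_to(fw(0,0,64).tolist(),0.1,O)
r.line_to(fw(0,0,54).tolist(),0.03,O);r.pause(.2);f0=st()
z=54
while z>48.5:
    z-=.6;r.line_to(fw(0,0,z).tolist(),0.02,O);f=st(z)
    if f-f0>6: break
snap(r,'w18')
r.open();st('open')
r.line_to(fw(0,0,120).tolist(),0.12,O);r.pause(.2);st();snap(r,'w19')
E
```

```text
30.63 F [-0.2 -0.8 -7.5] w 0.564 tcp [1.000e-01 5.000e-02 5.417e+01]
53.4 30.88 F [ 1.4  0.7 -7.8] w 0.564 tcp [-1.000e-02 -3.000e-02  5.339e+01]
52.8 31.13 F [ 0.4 -0.9 -7. ] w 0.567 tcp [-3.000e-02 -0.000e+00  5.277e+01]
52.199999999999996 31.38 F [ 0.9 -0.  -7.2] w 0.564 tcp [-2.000e-02 -2.000e-02  5.215e+01]
51.599999999999994 31.63 F [ 0.6 -0.8 -6.7] w 0.561 tcp [-1.000e-02  4.000e-02  5.158e+01]
50.99999999999999 31.88 F [-1.1  0.  -2.2] w 0.56 tcp [1.200e-01 3.000e-02 5.116e+01]
50.39999999999999 32.13 F [-5.6 -0.5  7.9] w 0.568 tcp [1.100e-01 3.000e-02 5.106e+01]
open 32.64 F [ 0.2 -0.4  0. ] w 1.0 tcp [8.000e-02 3.000e-02 5.043e+01]
 33.58 F [-1.  -0.2 -0.7] w 0.999 tcp [ -0.33  -0.19 119.25]
```

View pics/w19.png

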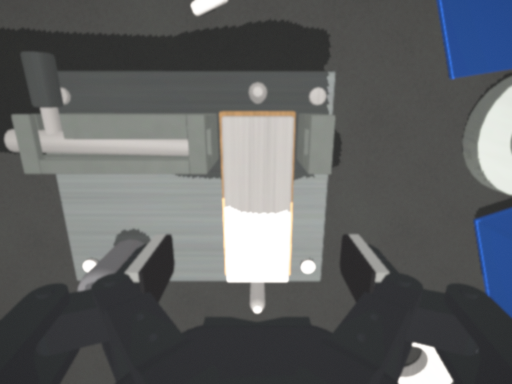

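```bash
python3 - <<'E'
from station import r
from snap import *
from fx import *
c,s=load('w19');P3=cloud(c,s)
for n,(u,v) in {'hend':(40,75),'hmid':(43,95),'rod':(52,122),'pin':(120,147),'plate':(257,200),'plate2':(257,130),'plate3':(257,265),'sheetstrip':(257,114),'guide':(120,122)}.items(): print(n,np.round(wf(P3[v,u]),1))
f=c['frame'].astype(float);m=(f[...,0]-f[...,2])/(f.sum(2)+20)
g=(c['frame']/255.).mean(2)**.5*255
print('row edges', [(v,[int(x) for x in np.where(m[v,200:320]>.12)[0]+200]) for v in (150,180,250)])
r.line_to(fw(0,0,250).tolist(),0.2,[180,0,YAW])
r.move_j([-69.5,23.9,-.6,92.4,.3,63.6,-3])
print(r.get_state()['time_s'])
for n in('top','scene'):
    c=r.camera(n);np.savez(n+'1.npz',**c)
    if n=='top': im=cv2.resize(c['frame'][140:250,100:350],None,fx=3.2,fy=3.2,interpolation=cv2.INTER_CUBIC)
    else: im=cv2.resize(c['frame'][150:280,160:380],None,fx=3.6,fy=3.6,interpolation=cv2.INTER_CUBIC)
    cv2.imwrite(f'pics/{n}1.png',im[:,:,::-1])
E
```

```text
hend [-139.5   90.5   68.2]
hmid [-140.3   78.3   68. ]
rod [-142.2   60.9   61.9]
pin [-96.1  44.   64.7]
plate [-0.4  4.7 63.7]
plate2 [-0.4 55.4 63.3]
plate3 [ -0.4 -50.2  62.5]
sheetstrip [-0.3 65.9 50. ]
guide [-91.1  61.2  70.3]
row edges [(150, [221]), (180, []), (250, [])]
36.7583
```

View pics/scene1.png

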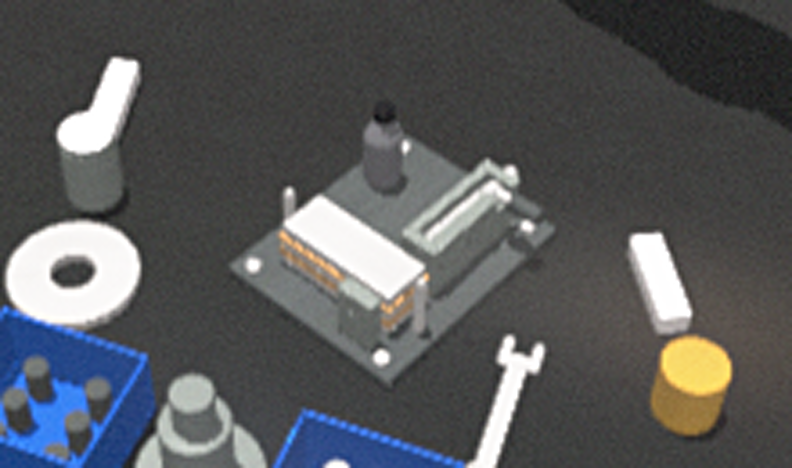

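View pics/top1.png

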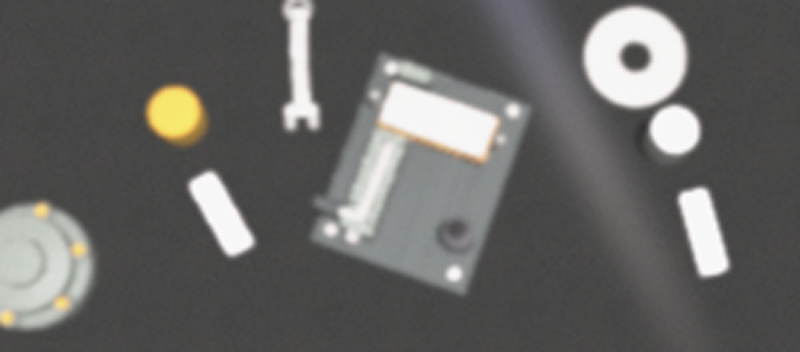

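```bash
python3 - <<'E'
from station import r
print(r.hand_in(), r.get_state()['time_s'])
E
```

```text
the job is handed in; nothing more can be done
the job is handed in; nothing more can be done
```

I finished the job and handed it in at about 37 s on the robot's clock, inside the 67 s limit.

- **Pin:** I drew it by the handle until it met the stop at about 19 N, tipped the handle to +y and released it at 45°. It fell into the notch. The last pictures show it lying nearly level, with the handle's top at about 68 mm and the pin's nose inside the guide block.
- **Sheet:** I lowered it in small steps until it touched the stack at about 8 N, then released it. Its measured corners put the centre within about 0.5 mm of the stack's centre, with no visible twist.
- **Plate:** I set it on the sheet the same way, touching at the expected height. Its top reads 62.5 to 63.7 mm against the expected 64 mm, an even brown margin of sheet shows on both sides, and it sits between the posts.
- **Everything else:** I compared the before and after overhead views by eye. The oiler, tin, bush, disc, spanner and the part of the housing in view look unmoved. The carton was outside the part I compared, but the arm did not work near it.

**Checks that disagreed:**
- The handle's lean looked nearer 15° than the stated 11°, so I gripped it at 13°.
- The pin's stop came at x about -145.5 in my fixture frame, against the stated -143.
- The first edge fit on one base corner was about 5 px off, so I refitted the fixture's position with hand-read corners. The posts and blocks then agreed to about 1 mm.

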